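Seat a power module in the test jig and start the test

ROBOT

A 7-joint arm with a two-finger parallel gripper is mounted at the origin on the work surface. World frame = base frame: x ahead of the robot, y to its left, z up, the work surface at z = 0. Lengths are in m, angles in rad, forces in N, time in s.
With the tool pointing down it reaches from about 0.425 to 0.825 m from the base axis. Payload 3.6 kg.
Tool frame: the origin (TCP) lies on the centre line of the jaws, within the pads' length; the fingertips stand finger_overhang ahead of it and the grasp point (between the pads) lies 6 mm ahead of it (finger_overhang is the distance from the TCP to the fingertips, in m); z points along the fingers, y is the direction in which the jaws open and shut (so a half turn about z gives the same grasp; the last joint's range is limited). The gripper opens to 93 mm and grips with 3 to 60 N. Pads are 15 mm wide; open, the fingers measure 128 mm over their backs; the gripper's body (75 mm by 188 mm) begins 65 mm behind the grasp point.
Start: joints at [-1.183, 0.615, -0.013, 1.423, 0.008, 1.103, -0.04], TCP at [0.261, 0.595, 0.244] pointing down, gripper open.
Joint ranges: [-3.12, 3.12], [-0.3, 2.06], [-1.34, 1.32], [0.26, 2.42], [-1.36, 4.5], [0.01, 1.98], [-2.84, 2.84]. Speed limits (rad/s): [2.79, 2.79, 3.14, 3.14, 3.14, 3.14, 3.14].

INTERFACE

Orientations are given as a rotation vector (axis times angle).
In Python, from rig import sense, capture, sign_off, look_for, finger_overhang gives the robot as it stands.
- The arm moves only by the tool play_rows, never from a script. Its argument "targets" is a list that holds one entry, the list of rows, each a list of 7 numbers: the shift along the tool's x, y, z in cm, then the turn, a rotation vector about the tool's x, y, z in rad, then the closure in counts, from 0 (fully open) to 255 (shut). In form: [[[x, y, z, wx, wy, wz, jaw], ...]]. A call has exactly 10 rows; each row is the pose to reach, as a shift and turn from the pose commanded when the call began, along the tool's axes at that moment; what a row does not reach only later rows make up. A row lasts 1/10 s, in which the tool goes at most 50 mm and 8.59 degrees, less where a joint would pass 70% of its speed; a pose out of reach is approached as far as the arm can. A call with a gripper value outside its range is refused whole. The fingers move at their own pace and stop on an object; the grip force is fixed at half the most. Time passes only in rows, so rows that repeat a pose let the fingers close, or fill a call up. It gives the time, the measured TCP pose, the force and the opening at its end, in the units of the state.
- sense(): the state, without advancing time (a new reading comes with each control period).
- capture(name): name is "scene" or "top"; returns a dict with "img" (420x560x3 uint8, red, green, blue), "depth" (420x560 float32, m along the optical axis (not along the pixel's ray), 0 where there is no reading), "fx", "fy", "cx", "cy" (pixels), "extrinsics" (4x4, takes a point from world to camera coordinates). Camera axes: x right, y down, z forward; pixel columns grow to the right and rows downward; lengths in m; the calibration is good to about 2 mm. A picture is of the moment at which its call begins.
- sign_off(): hands the job in, once; it reports no verdict.
Trained networks look in a picture, given as the dict that the camera call returned (one of the last four; its "shot" number tells which), for a name from the list of things; names that differ only in an ending like _2 or _b are one class to them, and where a whole thing is asked for, a point or a joint stands for the part that bears it (a point fixed in the world has none). Each returns a list of dicts, best first, with "conf" (0 to 1); they miss things now and then, are a little off and sometimes report something else, mostly with a low value. They report only what shows in the picture. A call takes as long as a camera call. They do not tell look-alikes from the thing itself.
- look_for(target, picture): "centre" ([x, y, z] in m, in world coordinates, good to about 4 mm: the middle of the surface that is visible of it).
The state is a dict: "t": time; "joint_pos": joint angles; "dq": joint speeds; "joint_torque": joint torques, N m; "tool_pos": TCP position; "eef_rot": TCP orientation; "ft_force": force on the tool from outside, world axes, zero at the start; "wrist_torque": the same for the moment, N m; "width": finger opening in m.
Only numpy, scipy, OpenCV 4.12 (cv2) and the standard library are available. Lean on these libraries where they do the work, as an engineer would, in place of code of your own. Each camera call takes 0.05 s, during which the arm holds its last target. There are 200 camera calls.

TASK

Pick up the small green power module by its heat sink and set it down gently on the flat deck of the blue test jig, at the end with the flared guides and clear of the pocket. Slide it along the deck between the guides until you feel it drop fully into the pocket (do not lower it into the pocket from above), then let go and press the red start button all the way once it is seated. Keep the forces light, so that the module is never slammed or forced against the jig or its end stop (10 N or so is plenty, 20 N too much), and leave the meter, solder spool and parts tub where they are.

Things in the scene. Friction and masses are not known exactly. Their poses are not given: they have to be found in the camera images.
- module_center (a point): Centre (20 mm above the underside) of the loose green power module, 40 mm high in all, about 0.28 kg. Mid-way on its base plate, 90 (x) x 64 (y) x 6 mm, stands a finned aluminium heat sink 26 (x) x 40 (y) x 34 mm tall with flat faces. Capacitors 10 mm tall, 10 mm wide stand 35 mm in x, 24 mm in y from the middle. x along its length, z up; either end may go first.
- jig: Fixed blue test jig. Origin at bench level under the nominal pocket centre; x = the sliding direction, z up. Base 40 mm high, x -160 to +90, y -95 to +95 mm; its top is the pocket floor. On it lie 5 mm thick aluminium deck plates (deck 45 mm high), one before and one beyond the pocket; the near one reaches back to x = -150 to -120 mm. Module and jig must never press on each other with over 30 N, or 22 N in the pocket.
- pocket_nominal (a point): Nominal pocket centre, on its floor, 40 mm high. The pocket is 5 mm deep, 93 mm long in x. The plates, and the pocket with them, are clamped anywhere from 12 mm before (-x) to 20 mm beyond here: unmeasured, to be felt. A sliding module (2 to 4 N) tips its front down when half way past the near edge, drops flat when its rear passes too, and at most 3 mm on meets the far edge, a hard stop.
- guide_mouth (a point): Mid-way between the tips of the two black side guides, at their top, 56 mm high and 67 mm before the nominal pocket centre. The guides are about 91 mm apart here, narrow to 67 mm at 18 mm before the pocket centre and run on straight at that width to 82 mm beyond it, bounding the pocket's sides. Axes as the jig's.
- deck_spot (a point): Point on the deck surface, 45 mm high, on the jig's centre line 95 mm before the nominal pocket centre: a good place to set the module's middle down, its length along the jig's x. Axes as the jig's.
- start_top (a point): Top centre of the round red start button, 28 mm across, on the jig's right side (jig x = -10, y = -72 mm). It is pressed straight down.
- start (a joint): Travel of the start button in m: 0 released, 0.006 fully down; a spring, about 5 N when fully down.
- meter: Bystander: yellow hand-held meter lying flat, 150 x 75 x 32 mm, origin at the centre of its underside. It may have swapped places with the module.
- spool: Bystander: solder spool standing upright, 60 mm across, 50 mm tall, origin at the centre of its underside.
- tub: Bystander: open red parts tub, 100 x 80 x 40 mm, origin at the centre of its underside.
- module: The same power module, with its origin at the centre of its underside, 20 mm below module_center; same axes.
Mind the look-alikes: they are no part of the job. What is meant by the module is not purple or yellow, and is the larger of those in its own colour.

How it is judged:
On the way, in this order (a step that is already met when the one before it is completed fails the run):
1. the module lies flat on the jig's deck, between 57 and 130 mm before the nominal pocket centre and within 20 mm of the centre line (z of module_center in the frame of jig between 0.0625 and 0.0675 m and x of module_center in the frame of jig between -0.13 and -0.057 m and y of module_center in the frame of jig between -0.02 and 0.02 m and angle between module_center's own z axis and vertical below 0.04 rad and contact force between module and jig above 0.5 N), for 0.1 s.
2. the module has dropped flat into the pocket (z of module_center in the frame of jig between 0.0575 and 0.0618 m and angle between module_center's own z axis and vertical below 0.025 rad and x of module_center in the frame of jig between -0.016 and 0.024 m and y of module_center in the frame of jig between -0.004 and 0.004 m and angle between the x axis of module_center and the x axis of jig, either way round below 0.08 rad), for 0.2 s.
3. the start button is pressed with the module seated (all of step 2 and value of joint start above 0.004 m), for 0.05 s.
At the end, for the whole second after the job is handed in: The module lies flat (within 0.025 rad) on the pocket floor, its centre between 57.5 and 61.8 mm above the bench, within 4 mm of the jig's centre line, and from 16 mm before to 24 mm beyond the nominal pocket centre, at rest, and the start button is released (all of step 2 and value of joint start below 0.002 m and linear speed of module below 0.01 m/s); the robot touches nothing.
It fails at once if the module and the jig press on each other with more than 30 N, or more than 22 N once the module is down in the pocket (contact force between module and jig above 30 N or (contact force between module and jig above 22 N and z of module_center in the frame of jig below 0.0625 m)).
It fails at once if the module is lowered into the pocket from above (its underside 7 to 25 mm over the deck over the middle of the pocket) (z of module_center in the frame of jig between 0.072 and 0.09 m and x of module_center in the frame of jig between -0.035 and 0.04 m and y of module_center in the frame of jig between -0.03 and 0.03 m).
It fails at once if the start button is pressed before the module is seated (value of joint start above 0.003 m and not (z of module_center in the frame of jig between 0.0575 and 0.0618 m and angle between module_center's own z axis and vertical below 0.025 rad and x of module_center in the frame of jig between -0.016 and 0.024 m and y of module_center in the frame of jig between -0.004 and 0.004 m and angle between the x axis of module_center and the x axis of jig, either way round below 0.08 rad)).
It fails at once if the meter, the spool or the tub is moved more than 20 mm (distance of any of meter, spool, tub from where it was at the start of the episode above 0.02 m).
It also fails if it takes over 58 s, if anything falls off the work surface, if the arm or the gripper's body presses on something with over 40 N, if the wrist force passes 120 N, or if a joint passes its speed limit or range.

## Working session

There is one attempt and no reset: what is moved stays moved. The work goes in short steps, Python scripts to look and compute and a tool call to move; the robot and the scene stay as the last step left them, time stands still between calls to the robot, and variables do not carry over. Pictures are saved under pics/ and viewed, about 8 in all and at most 12, crops included, and the job is handed in when it is done.

Besides the shell and the picture viewer there is one more tool, called after "Request:" as name(argument=value, ...), one argument or row to a line, values as JSON. play_rows: Moves the arm, as the interface text tells. Its arguments: {"type":"object","properties":{"targets":{"type":"array"}},"required":["targets"]}

```bash
mkdir -p pics; cat > h.py <<'E'
import numpy as np, cv2
from rig import *
from scipy.spatial.transform import Rotation as R
def world(c):
    d=c["depth"];v,u=np.mgrid[:d.shape[0],:d.shape[1]]
    p=np.stack([(u-c["cx"])/c["fx"]*d,(v-c["cy"])/c["fy"]*d,d],-1)
    T=np.linalg.inv(c["extrinsics"]);return p@T[:3,:3].T+T[:3,3]
def px(c,P):
    q=c["extrinsics"]@np.append(P,1);return [int(c["fx"]*q[0]/q[2]+c["cx"]),int(c["fy"]*q[1]/q[2]+c["cy"])]
def save(n,im): cv2.imwrite("pics/"+n+".png",im[...,::-1])
E
python3 - <<'E'
from h import *
np.set_printoptions(precision=4,suppress=True)
s=sense();print(finger_overhang,s)
ims=[]
for n in("scene","top"):
    c=capture(n);save(n,c["img"]);W=world(c);np.savez(n+".npz",W=W,img=c["img"])
    for t in("module","jig","start_top","meter","spool","tub"):
        for r in look_for(t,c)[:4]: print(n,t,np.round(r["centre"],3),round(r["conf"],2),px(c,r["centre"]))
E
```

```text
0.025 {'t': 0.0, 'joint_pos': array([-1.1835,  0.6159, -0.0126,  1.4249,  0.0081,  1.1034, -0.0404]), 'dq': array([ 0.0003, -0.0002,  0.0006, -0.0002, -0.0001, -0.0024,  0.0002]), 'joint_torque': array([ -0.0007, -45.8932,   0.2087, -16.5745,  -0.0612,   0.0205,
         0.0002]), 'tool_pos': array([0.2611, 0.5945, 0.2425]), 'eef_rot': array([-0.6452, -3.0742,  0.0039]), 'ft_force': array([-0.5024,  0.3783, -0.3117]), 'wrist_torque': array([ 0.0163, -0.0338, -0.033 ]), 'width': 0.09323938519266195}
scene module [ 0.601 -0.538  0.008] 0.93 [203, 342]
scene module [ 0.423 -0.564  0.003] 0.92 [135, 317]
scene module [ 0.433 -0.237  0.005] 0.83 [214, 220]
scene jig [0.538 0.153 0.038] 0.74 [314, 133]
scene start_top [0.564 0.113 0.06 ] 0.46 [317, 140]
scene meter [ 0.522 -0.133  0.03 ] 0.86 [261, 200]
scene spool [ 0.731 -0.043  0.049] 0.79 [346, 203]
scene tub [ 0.736 -0.248  0.008] 0.55 [312, 271]
top module [ 0.426 -0.553  0.008] 0.96 [453, 292]
top module [ 0.594 -0.524  0.004] 0.78 [440, 217]
top module [ 0.424 -0.231  0.   ] 0.77 [311, 288]
top module [ 0.552 -0.296  0.008] 0.67 [340, 233]
top jig [0.529 0.176 0.038] 0.75 [130, 237]
top start_top [0.563 0.119 0.061] 0.54 [153, 222]
top meter [ 0.515 -0.119  0.036] 0.8 [262, 247]
top spool [ 0.724 -0.031  0.05 ] 0.67 [225, 152]
top tub [ 0.73  -0.254  0.001] 0.64 [323, 156]
```

View pics/scene.png

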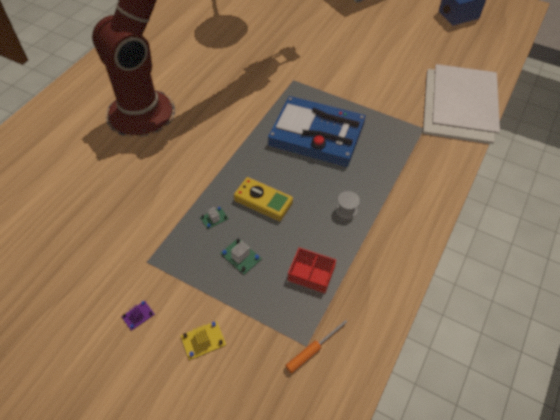

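View pics/top.png

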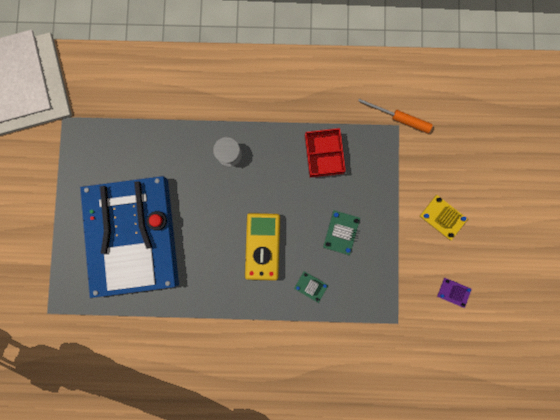

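Candidates in the top view are the large green module (342,232), small green (311,288), yellow (443,217) and purple (454,292). By the description I want the large green one at (342,232). The jig's near deck, with the flare, is the white plate at (128,267), so it slides "up" the picture, towards +x.

```bash
cat > m.py <<'E'
from h import *
np.set_printoptions(precision=4,suppress=True)
def rect(P): 
    r=cv2.minAreaRect((P[:,:2]*1000).astype(np.float32)); b=cv2.boxPoints(r)
    e=[b[1]-b[0],b[2]-b[1]]; e=max(e,key=np.linalg.norm); return np.round(r[0],1),np.round(r[1],1),round(np.degrees(np.arctan2(e[1],e[0]))%180,1)
def big(m):
    n,l,s,_=cv2.connectedComponentsWithStats(cv2.morphologyEx(m.astype(np.uint8),cv2.MORPH_OPEN,np.ones((2,2))));return l==1+np.argmax(s[1:,4])
def near(W,x,y,r): return np.hypot(W[...,0]-x,W[...,1]-y)<r
if __name__=="__main__":
    for n in("top","scene"):
        z=np.load(n+".npz");W=z["W"];I=z["img"].astype(int);r,g,b=I[...,0],I[...,1],I[...,2]
        N=near(W,.55,-.296,.09)
        sink=big(N&(W[...,2]>.025)); print(n,"sink",rect(W[sink]),np.median(W[sink][:,2]),sink.sum())
        base=N&(W[...,2]>.003); base=big(base);print(n,"mod",rect(W[base]),base.sum())
        J=near(W,.53,.17,.2)&(W[...,2]>.03);J=big(J);P=W[J];print(n,"jig",rect(P),J.sum())
        B=near(W,.563,.117,.03)&(r>110)&(g<70)&(W[...,2]>.05);print(n,"btn",W[B].mean(0),B.sum(),W[B][:,2].max())
        D=J&(I.min(-1)>140);print(n,"deck",rect(W[big(D)]),np.median(W[big(D)][:,2]))
        K=J&(I.max(-1)<50)&(W[...,2]>.048);print(n,"guides",rect(W[K]),np.median(W[K][:,2]),K.sum())
    I=np.load("top.npz")["img"]
    a=cv2.resize(I[195:300,285:385],None,fx=4,fy=4,interpolation=2);c=cv2.resize(I[170:300,75:180],None,fx=3.23,fy=3.23,interpolation=2)
    save("crop1",np.hstack([a,c[:420]]))
E
python3 m.py
```

```text
top sink (array([ 559.4, -293.3]), array([5. , 0.8]), np.float32(66.7)) 0.02448940881220879 4
top mod (array([ 555.1, -259.8]), array([152.5,  92.7]), np.float32(84.0)) 867
top jig (array([546.6,  60.9]), array([251.9, 465.2]), np.float32(98.8)) 9563
top btn [0.5677 0.1174 0.0601] 118 0.06424381973711524
top deck (array([487.8,  23. ]), array([ 93.9, 408.4]), np.float32(99.2)) 0.04353225085780904
top guides (array([582.1,  32.2]), array([152.9, 415.1]), np.float32(93.1)) 0.05330992533140033 489
scene sink (array([ 741.1, -566.7]), array([ 46.2, 727.6]), np.float32(124.5)) 0.035771798055138415 183
scene mod (array([ 764.2, -538.1]), array([101.8, 741.9]), np.float32(130.5)) 744
scene jig (array([ 669.5, -295.4]), array([ 268.1, 1235.3]), np.float32(105.8)) 3955
scene btn [0.5669 0.1176 0.0617] 53 0.06845898925149663
scene deck (array([ 680.5, -322.1]), array([ 100.4, 1202.3]), np.float32(113.5)) 0.045651621888571636
scene guides (array([ 724. , -313.5]), array([ 153.4, 1173.5]), np.float32(106.7)) 0.054481564300337126 336
```

View pics/crop1.png

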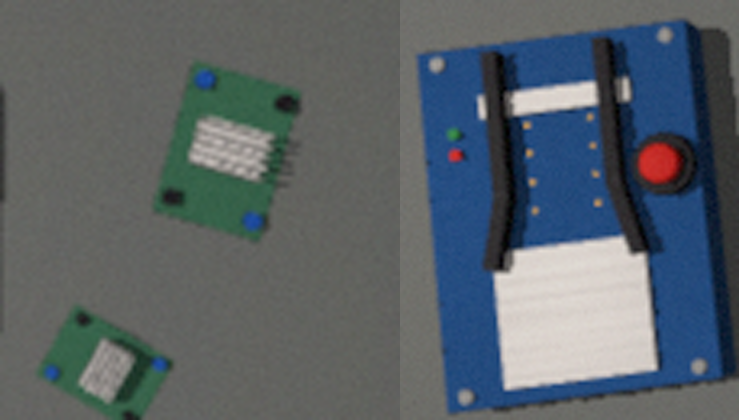

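The crop confirms the choice: the large green module has a finned sink at about (342,232). The jig's flare opens towards the robot and the button is on the right. The depth outliers spoiled the fits, so I'll redo them with colour masks projected onto planes of known height.

```bash
cat > m2.py <<'E'
from h import *
from m import rect
np.set_printoptions(precision=4,suppress=True)
def plane(c,m,z):
    v,u=np.nonzero(m);T=np.linalg.inv(c["extrinsics"])
    d=np.stack([(u-c["cx"])/c["fx"],(v-c["cy"])/c["fy"],np.ones(len(u))],-1)@T[:3,:3].T;o=T[:3,3]
    return o+d*((z-o[2])/d[:,2])[:,None]
def comp(m,seed=None):
    n,l,s,ce=cv2.connectedComponentsWithStats(m.astype(np.uint8))
    k=1+np.argmax(s[1:,4]); return l==k
def box(c,P,r):
    u,v=px(c,P);m=np.zeros(c["img"].shape[:2],bool);m[max(v-r,0):v+r,max(u-r,0):u+r]=1;return m
if __name__=="__main__":
    for n in("top","scene"):
        c=capture(n);I=c["img"].astype(int);r,g,b=I[...,0],I[...,1],I[...,2]
        mb=box(c,[.555,-.296,.01],34)
        G=comp(mb&(g>r+15)&(g>b+8)); H=cv2.morphologyEx(G.astype(np.uint8),cv2.MORPH_CLOSE,np.ones((9,9)))>0
        print(n,"mod@6",rect(plane(c,H,.006)),G.sum())
        S=comp(mb&(I.min(-1)>115)); print(n,"sink@40",rect(plane(c,S,.04)),S.sum())
        jb=box(c,[.55,.17,.04],75)
        B=comp(jb&(b>r+30)&(b>g+15)); print(n,"jig@40",rect(plane(c,B,.04)),B.sum())
        D=comp(jb&(I.min(-1)>130)); print(n,"deck@45",rect(plane(c,D,.045)),D.sum())
        Bt=comp(box(c,[.567,.117,.06],14)&(r>110)&(g<70));print(n,"btn@62",rect(plane(c,Bt,.062)))
        K=jb&(I.max(-1)<55); nn,l,s,ce=cv2.connectedComponentsWithStats(K.astype(np.uint8))
        for k in np.argsort(-s[1:,4])[:3]+1: print(n,"blk",s[k,4],rect(plane(c,l==k,.056)))
E
python3 m2.py
```

```text
top mod@6 (array([ 554. , -297.3]), array([65. , 90.6]), np.float32(165.1)) 776
top sink@40 (array([ 554.5, -295. ]), array([41.1, 27.5]), np.float32(75.5)) 226
top jig@40 (array([532.2, 179.9]), array([249.4, 197.6]), np.float32(9.0)) 5074
top deck@45 (array([466. , 173.8]), array([ 93.8, 104.7]), np.float32(98.9)) 1972
top btn@62 (array([567.7, 116.7]), array([26.4, 24.1]), np.float32(3.1))
top blk 1422 (array([540.3, 101.8]), array([239.6,  94.4]), np.float32(9.4))
top blk 447 (array([568.1, 225.3]), array([145.8,  20.7]), np.float32(4.8))
top blk 9 (array([447.9,  47.9]), array([6.9, 7.4]), np.float32(163.5))
scene mod@6 (array([ 552.7, -296.9]), array([62.5, 88.6]), np.float32(164.6)) 331
scene sink@40 (array([ 558.2, -302.2]), array([2.5, 5.8]), np.float32(121.4)) 4
scene jig@40 (array([531.6, 181.6]), array([249.5, 193.8]), np.float32(9.2)) 1540
scene deck@45 (array([463.1, 176.3]), array([ 92.6, 102. ]), np.float32(99.4)) 696
scene btn@62 (array([567.4, 118.1]), array([23.6, 23.6]), np.float32(29.3))
scene blk 234 (array([567.4, 221.8]), array([145.4,  27.3]), np.float32(4.6))
scene blk 226 (array([582. , 143.8]), array([142.6,  27.2]), np.float32(13.1))
scene blk 65 (array([571.1,  96.9]), array([38.2, 33.5]), np.float32(10.2))
```

```bash
cat > g.py <<'E'
# go(x,y,z mm, yaw of tool y deg): shift/turn in tool axes for a play_rows row
import sys
from h import *
np.set_printoptions(precision=3,suppress=True)
def go(p,yaw,s=None,cmd=None):
    s=s or sense(); r=R.from_rotvec(s["eef_rot"]) if cmd is None else cmd[1]; o=s["tool_pos"] if cmd is None else cmd[0]
    y=np.array([np.cos(np.radians(yaw)),np.sin(np.radians(yaw)),0]);z=np.array([0,0,-1.]);t=R.from_matrix(np.stack([np.cross(y,z),y,z],1))
    return np.round(r.inv().apply(np.array(p)/1000-o)*100,2),np.round((r.inv()*t).as_rotvec(),4)
J0=np.array([566.5,189.5]);JY=9.1
def jig(x,y): a=np.radians(JY);return J0+[x*np.cos(a)-y*np.sin(a),x*np.sin(a)+y*np.cos(a)]
def injig(P): a=np.radians(JY);d=np.array(P[:2])*1000-J0;return np.array([d[0]*np.cos(a)+d[1]*np.sin(a),-d[0]*np.sin(a)+d[1]*np.cos(a)])
if __name__=="__main__":
    a=[float(v) for v in sys.argv[1:]]; s=sense(); r=R.from_rotvec(s["eef_rot"])
    print(round(s["t"],2),s["tool_pos"],"F",s["ft_force"],"w",s["width"],"yaw",np.degrees(np.arctan2(*r.as_matrix()[[1,0],1])),"zax",r.as_matrix()[:,2],"jig",injig(s["tool_pos"]))
    for k in range(0,len(a),4): print(*go(a[k:k+3],a[k+3]))
E
python3 g.py 520 150 220 25
```

```text
0.8 [0.261 0.595 0.244] F [0.684 0.673 0.02 ] w 0.0928729019775683 yaw 66.29283512328139 zax [-0.  0. -1.] jig [-237.162  448.798]
[-41.58 -30.36   2.37] [ 0.    -0.     0.721]
```

Request:
play_rows(
  targets=[
    [[-41.5, -30.4, 2.4, 0, 0, 0.72, 0], [-41.5, -30.4, 2.4, 0, 0, 0.72, 0], [-41.5, -30.4, 2.4, 0, 0, 0.72, 0], [-41.5, -30.4, 2.4, 0, 0, 0.72, 0], [-41.5, -30.4, 2.4, 0, 0, 0.72, 0], [-41.5, -30.4, 2.4, 0, 0, 0.72, 0], [-41.5, -30.4, 2.4, 0, 0, 0.72, 0], [-41.5, -30.4, 2.4, 0, 0, 0.72, 0], [-41.5, -30.4, 2.4, 0, 0, 0.72, 0], [-41.5, -30.4, 2.4, 0, 0, 0.72, 0]],
  ],
)

```text
t: 1.8
tool_pos: [0.5125, 0.1613, 0.2206]
eef_rot: [1.686, 2.65, 0.001]
ft_force: [1.2, 0.3, -0.7]
width: 0.0932
```

```bash
python3 g.py 554 -296.5 150 -14.8
```

```text
1.8 [0.512 0.161 0.221] F [ 1.202  0.329 -0.71 ] w 0.09318299520912224 yaw 25.066188829676225 zax [ 0.001  0.001 -1.   ] jig [-57.799 -19.327]
[-43.23 -15.64   7.04] [ 0.001 -0.     0.696]
```

Request:
play_rows(
  targets=[
    [[-43.2, -15.6, 7, 0, 0, 0.695, 0], [-43.2, -15.6, 7, 0, 0, 0.695, 0], [-43.2, -15.6, 7, 0, 0, 0.695, 0], [-43.2, -15.6, 7, 0, 0, 0.695, 0], [-43.2, -15.6, 7, 0, 0, 0.695, 0], [-43.2, -15.6, 7, 0, 0, 0.695, 0], [-43.2, -15.6, 7, 0, 0, 0.695, 0], [-43.2, -15.6, 7, 0, 0, 0.695, 0], [-43.2, -15.6, 7, 0, 0, 0.695, 0], [-43.2, -15.6, 7, 0, 0, 0.695, 0]],
  ],
)

```text
t: 2.8
tool_pos: [0.551, -0.3022, 0.1499]
eef_rot: [2.494, 1.905, -0.007]
ft_force: [0.2, -0.1, 0.3]
width: 0.0933
```

```bash
python3 g.py 554 -296.5 38 -14.8 554 -296.5 80 -14.8; python3 - <<'E'
from h import *
c=capture("top");u,v=px(c,[.554,-.296,.02]);save("c2",cv2.resize(c["img"][v-60:v+60,u-80:u+80],None,fx=4,fy=4))
E
```

```text
2.8 [ 0.551 -0.302  0.15 ] F [ 0.203 -0.093  0.338] w 0.09332341832088614 yaw -15.256707525449213 zax [-0.001 -0.005 -1.   ] jig [ -93.061 -483.099]
[ 0.69  0.13 11.19] [ 0.     0.006 -0.008]
[0.67 0.13 6.99] [ 0.     0.006 -0.008]
```

View pics/c2.png

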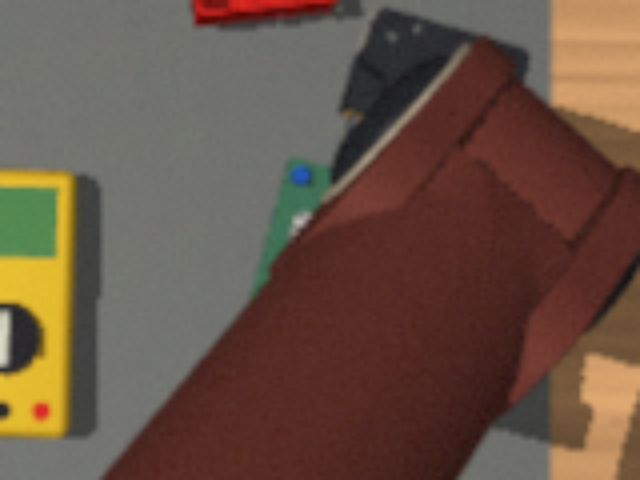

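```bash
python3 g.py 554 -296.5 38 -14.8 554 -296.5 80 -14.8
```

```text
2.85 [ 0.551 -0.302  0.15 ] F [ 0.389 -1.626  0.848] w 0.09277607435952887 yaw -15.268726057801103 zax [-0.001 -0.005 -1.   ] jig [ -92.886 -482.945]
[ 0.67  0.12 11.18] [ 0.     0.005 -0.008]
[0.65 0.12 6.98] [ 0.     0.005 -0.008]
```

Request:
play_rows(
  targets=[
    [[0, 0, 2, 0, 0, 0, 0], [0, 0, 4, 0, 0, 0, 0], [0, 0, 6, 0, 0, 0, 0], [0, 0, 7, 0, 0, 0, 0], [0, 0, 7, 0, 0, 0, 0], [0, 0, 7, 0, 0, 0, 0], [0, 0, 7, 0, 0, 0, 0], [0, 0, 7, 0, 0, 0, 0], [0, 0, 7, 0, 0, 0, 0], [0, 0, 7, 0, 0, 0, 0]],
  ],
)

```text
t: 3.85
tool_pos: [0.5532, -0.2947, 0.0808]
eef_rot: [2.488, 1.917, 0.0]
ft_force: [-0.2, 0.2, -0.2]
width: 0.0928
```

```bash
python3 g.py 554 -296.5 38 -14.8
```

```text
3.85 [ 0.553 -0.295  0.081] F [-0.182  0.18  -0.194] w 0.09281720892813708 yaw -14.780780930195446 zax [ 0.001 -0.    -1.   ] jig [ -89.674 -475.961]
[-0.16  0.12  4.28] [0.001 0.    0.   ]
```

Request:
play_rows(
  targets=[
    [[-0.1, 0.1, 1.5, 0, 0, 0, 0], [-0.1, 0.1, 3, 0, 0, 0, 0], [-0.1, 0.1, 4, 0, 0, 0, 0], [-0.1, 0.1, 4.2, 0, 0, 0, 0], [-0.1, 0.1, 4.2, 0, 0, 0, 0], [-0.1, 0.1, 4.2, 0, 0, 0, 0], [-0.1, 0.1, 4.2, 0, 0, 0, 255], [-0.1, 0.1, 4.2, 0, 0, 0, 255], [-0.1, 0.1, 4.2, 0, 0, 0, 255], [-0.1, 0.1, 4.2, 0, 0, 0, 255]],
  ],
)

```text
t: 4.85
tool_pos: [0.5539, -0.2958, 0.0386]
eef_rot: [2.488, 1.917, 0.0]
ft_force: [-0.2, -0.8, 0.2]
width: 0.0657
```

Request:
play_rows(
  targets=[
    [[0, 0, 0, 0, 0, 0, 255], [0, 0, 0, 0, 0, 0, 255], [0, 0, -1, 0, 0, 0, 255], [0, 0, -2, 0, 0, 0, 255], [0, 0, -4, 0, 0, 0, 255], [0, 0, -7, 0, 0, 0, 255], [0, 0, -10, 0, 0, 0, 255], [0, 0, -12, 0, 0, 0, 255], [0, 0, -12, 0, 0, 0, 255], [0, 0, -12, 0, 0, 0, 255]],
  ],
)

```text
t: 5.85
tool_pos: [0.5537, -0.2956, 0.1588]
eef_rot: [2.488, 1.917, 0.001]
ft_force: [0.2, -0.4, -0.7]
width: 0.0003
```

```bash
python3 - <<'E'
from g import *
p=jig(-100,0);print(p)
E
python3 g.py 483 173.7 150 9.1; python3 - <<'E'
from h import *
c=capture("scene");u,v=px(c,[.554,-.296,.12]);save("c3",cv2.resize(c["img"][v-60:v+60,u-80:u+80],None,fx=4,fy=4))
E
```

```text
[467.759 173.684]
5.85 [ 0.554 -0.296  0.159] F [ 0.177 -0.394 -0.705] w 0.0002597405560356774 yaw -14.77483512533365 zax [ 0.001 -0.    -1.   ] jig [ -89.315 -476.988]
[ 43.58 -18.81   0.87] [ 0.001  0.    -0.417]
```

View pics/c3.png

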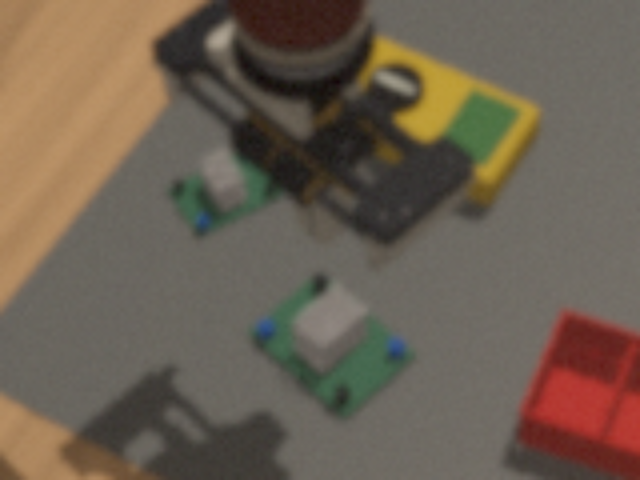

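Jaws closed empty because I lifted before the slow fingers had reached the sink. The module still stands at about (335,345) in the crop, apparently undisturbed. I'll re-measure and go again with time to close.

```bash
python3 - <<'E'
from m2 import *
c=capture("scene");I=c["img"].astype(int);r,g,b=I[...,0],I[...,1],I[...,2]
mb=box(c,[.555,-.296,.01],34);l=cv2.connectedComponents((mb&(g>r+15)&(g>b+8)).astype(np.uint8),connectivity=8)[1]
G=comp(mb&(g>r+15)&(g>b+8)); H=cv2.morphologyEx(G.astype(np.uint8),cv2.MORPH_CLOSE,np.ones((9,9)))>0
print("mod@6",rect(plane(c,H,.006)),G.sum())
E
python3 g.py 554 -296 38 -14.8
```

```text
mod@6 (array([ 552.8, -297.3]), array([63.1, 89.6]), np.float32(165.7)) 356
5.95 [ 0.553 -0.295  0.157] F [-0.472  0.011 -0.273] w 0.0006359708113037755 yaw -14.772779491670795 zax [-0.002  0.001 -1.   ] jig [ -89.922 -476.342]
[-0.08  0.15 11.91] [-0.003 -0.001  0.001]
```

Undisturbed. Open fully first (fingers take ~1 s), then go down and close.

Request:
play_rows(
  targets=[
    [[0, 0, 0, 0, 0, 0, 0], [0, 0, 1, 0, 0, 0, 0], [0, 0, 2, 0, 0, 0, 0], [0, 0, 3, 0, 0, 0, 0], [0, 0, 4, 0, 0, 0, 0], [0, 0, 5, 0, 0, 0, 0], [0, 0, 6, 0, 0, 0, 0], [0, 0, 7, 0, 0, 0, 0], [0, 0, 7, 0, 0, 0, 0], [0, 0, 7, 0, 0, 0, 0]],
  ],
)

```text
t: 6.95
tool_pos: [0.5538, -0.2958, 0.0882]
eef_rot: [-2.489, -1.917, 0.0]
ft_force: [0.3, 0.1, 1.2]
width: 0.0758
```

```bash
python3 g.py 554 -296 38 -14.8
```

```text
6.95 [ 0.554 -0.296  0.088] F [0.259 0.057 1.163] w 0.07579075519211935 yaw -14.787231994256894 zax [-0.  0. -1.] jig [ -89.317 -477.207]
[-0.01  0.03  5.02] [-0.  0.  0.]
```

Request:
play_rows(
  targets=[
    [[0, 0, 1.5, 0, 0, 0, 60], [0, 0, 3, 0, 0, 0, 60], [0, 0, 4, 0, 0, 0, 60], [0, 0, 5, 0, 0, 0, 120], [0, 0, 5, 0, 0, 0, 255], [0, 0, 5, 0, 0, 0, 255], [0, 0, 5, 0, 0, 0, 255], [0, 0, 5, 0, 0, 0, 255], [0, 0, 5, 0, 0, 0, 255], [0, 0, 5, 0, 0, 0, 255]],
  ],
)

```text
t: 7.95
tool_pos: [0.5539, -0.2959, 0.0388]
eef_rot: [2.488, 1.917, 0.0]
ft_force: [-0.1, 0.8, 2.0]
width: 0.0259
```

Request:
play_rows(
  targets=[
    [[0, 0, 0, 0, 0, 0, 255], [0, 0, 0, 0, 0, 0, 255], [0, 0, 0, 0, 0, 0, 255], [0, 0, 0, 0, 0, 0, 255], [0, 0, -1, 0, 0, 0, 255], [0, 0, -3, 0, 0, 0, 255], [0, 0, -6, 0, 0, 0, 255], [0, 0, -10, 0, 0, 0, 255], [0, 0, -14, 0, 0, 0, 255], [0, 0, -16, 0, 0, 0, 255]],
  ],
)

```text
t: 8.95
tool_pos: [0.5548, -0.2966, 0.2019]
eef_rot: [2.485, 1.914, 0.003]
ft_force: [-0.4, -1.0, -3.6]
width: 0.0258
```

```bash
python3 g.py 520 -60 200 0 467.8 173.7 200 9.1
```

```text
8.95 [ 0.555 -0.297  0.202] F [-0.436 -1.01  -3.645] w 0.02579265505454473 yaw -14.79286821622243 zax [ 0.004 -0.003 -1.   ] jig [ -88.469 -478.152]
[21.99 -9.4   0.11] [ 0.005  0.002 -0.258]
[ 43.25 -20.42   0.02] [ 0.004  0.003 -0.417]
```

Request:
play_rows(
  targets=[
    [[2, -1, 0, 0, 0, -0.02, 255], [6, -2.8, 0, 0, 0, -0.06, 255], [11, -5.2, 0, 0, 0, -0.1, 255], [16, -7.6, 0, 0, 0, -0.15, 255], [21, -9.9, 0, 0, 0, -0.2, 255], [26, -12.3, 0, 0, 0, -0.25, 255], [31, -14.6, 0, 0, 0, -0.3, 255], [36, -17, 0, 0, 0, -0.35, 255], [39.5, -18.7, 0, 0, 0, -0.38, 255], [41, -19.4, 0, 0, 0, -0.417, 255]],
  ],
)

```text
t: 9.95
tool_pos: [0.4691, 0.1538, 0.1981]
eef_rot: [-2.031, -2.395, 0.0]
ft_force: [0.7, 0.1, -2.8]
width: 0.0257
```

```bash
python3 g.py 467.8 173.7 120 9.1; python3 - <<'E'
from m2 import *
from g import injig
for n in("top","scene"):
    c=capture(n);save("h_"+n,c["img"])
E
```

```text
9.95 [0.469 0.154 0.198] F [ 0.654  0.055 -2.809] w 0.025691087951991123 yaw 9.392883540864435 zax [-0.001  0.001 -1.   ] jig [-101.771  -19.829]
[1.97 0.2  7.81] [-0.001 -0.001  0.005]
```

Request:
play_rows(
  targets=[
    [[0.5, 0, 1, 0, 0, 0, 255], [1.2, 0.1, 3, 0, 0, 0, 255], [1.8, 0.2, 5, 0, 0, 0, 255], [2, 0.2, 7, 0, 0, 0, 255], [2, 0.2, 8.5, 0, 0, 0, 255], [2, 0.2, 9.5, 0, 0, 0, 255], [2, 0.2, 10, 0, 0, 0, 255], [2, 0.2, 10.2, 0, 0, 0, 255], [2, 0.2, 10.2, 0, 0, 0, 255], [2, 0.2, 10.2, 0, 0, 0, 255]],
  ],
)

```text
t: 11.05
tool_pos: [0.4701, 0.1702, 0.0969]
eef_rot: [2.038, 2.39, 0.002]
ft_force: [-0.6, -0.8, -2.4]
width: 0.0261
```

```bash
python3 g.py 467.8 173.7 84 9.1; python3 - <<'E'
from h import *
o=[]
for n in("top","scene"):
    c=capture(n);u,v=px(c,[.53,.17,.06]);o.append(cv2.resize(c["img"][max(v-60,0):max(v-60,0)+120,max(u-60,0):max(u-60,0)+120],(400,400)))
save("c4",np.hstack(o))
E
```

```text
11.05 [0.47  0.17  0.097] F [-0.556 -0.805 -2.379] w 0.026082806787077445 yaw 9.094882924312412 zax [ 0.001  0.    -1.   ] jig [-98.216  -3.803]
[ 0.38 -0.18  1.29] [ 0.001 -0.    -0.   ]
```

View pics/c4.png

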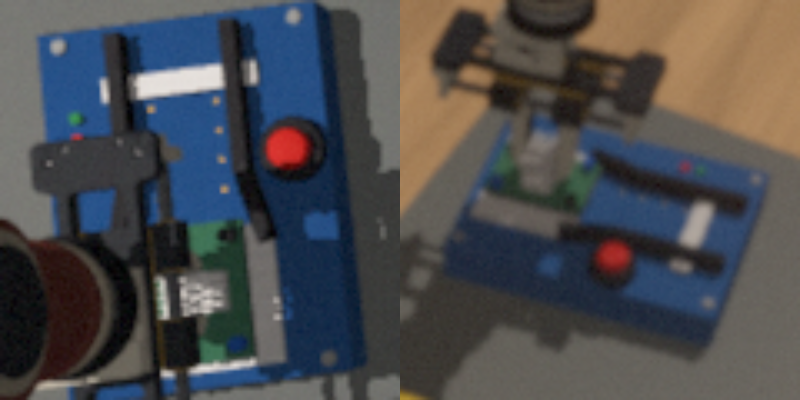

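Request:
play_rows(
  targets=[
    [[0.2, -0.1, 0.2, 0, 0, 0, 255], [0.35, -0.15, 0.5, 0, 0, 0, 255], [0.35, -0.15, 0.8, 0, 0, 0, 255], [0.35, -0.15, 1.0, 0, 0, 0, 255], [0.35, -0.15, 1.1, 0, 0, 0, 255], [0.35, -0.15, 1.15, 0, 0, 0, 255], [0.35, -0.15, 1.15, 0, 0, 0, 255], [0.35, -0.15, 1.15, 0, 0, 0, 255], [0.35, -0.15, 1.15, 0, 0, 0, 255], [0.35, -0.15, 1.15, 0, 0, 0, 255]],
  ],
)

```text
t: 12.15
tool_pos: [0.4676, 0.1735, 0.0849]
eef_rot: [2.038, 2.391, 0.0]
ft_force: [0.8, 0.2, -2.1]
width: 0.0257
```

```bash
python3 g.py 467.8 173.7 84 9.1; cat > mm.py <<'E'
from m2 import *
from g import injig
for n in("scene","top"):
    c=capture(n);I=c["img"].astype(int);r,g,b=I[...,0],I[...,1],I[...,2]
    mb=box(c,[.5,.175,.05],45)
    G=mb&(g>r+12)&(g>b+6); P=plane(c,G,.051)
    q=np.array([injig(p) for p in P]); k=(abs(q[:,1])<50)&(q[:,0]<60)&(q[:,0]>-170);q=q[k]
    print(n,"green in jig x",np.percentile(q[:,0],[1,99]),"y",np.percentile(q[:,1],[1,99]),len(q))
E
python3 mm.py
```

```text
12.15 [0.468 0.173 0.085] F [ 0.799  0.167 -2.061] w 0.02571903856778556 yaw 9.113275326058922 zax [ 0.  0. -1.] jig [-100.154   -0.207]
[0.02 0.02 0.09] [ 0. -0.  0.]
scene green in jig x [-144.209  -57.759] y [-29.317  26.253] 139
top green in jig x [-142.356  -56.05 ] y [-34.265  23.034] 435
```

Request:
play_rows(
  targets=[
    [[0, 0, 0.05, 0, 0, 0, 255], [0, 0, 0.1, 0, 0, 0, 255], [0, 0, 0.15, 0, 0, 0, 255], [0, 0, 0.15, 0, 0, 0, 255], [0, 0, 0.15, 0, 0, 0, 255], [0, 0, 0.15, 0, 0, 0, 255], [0, 0, 0.15, 0, 0, 0, 255], [0, 0, 0.15, 0, 0, 0, 255], [0, 0, 0.15, 0, 0, 0, 255], [0, 0, 0.15, 0, 0, 0, 255]],
  ],
)

```text
t: 13.25
tool_pos: [0.4676, 0.1735, 0.0837]
eef_rot: [-2.038, -2.391, -0.0]
ft_force: [-2.0, -0.1, 6.2]
width: 0.0258
```

```bash
python3 g.py 467.8 173.7 84 9.1
```

```text
13.25 [0.468 0.173 0.084] F [-1.959 -0.067  6.16 ] w 0.025777120684403475 yaw 9.110921267931339 zax [ 0.  0. -1.] jig [-100.222   -0.193]
[ 0.02  0.03 -0.03] [ 0. -0.  0.]
```

Request:
play_rows(
  targets=[
    [[0, 0, -0.03, 0, 0, 0, 131], [0, 0, -0.03, 0, 0, 0, 131], [0, 0, -0.03, 0, 0, 0, 131], [0, 0, -0.03, 0, 0, 0, 131], [0, 0, -0.03, 0, 0, 0, 131], [0, 0, -0.03, 0, 0, 0, 131], [0, 0.2, -0.03, 0, 0, 0, 131], [0, 0.4, -0.03, 0, 0, 0, 131], [0, 0.6, -0.03, 0, 0, 0, 131], [0, 0.7, -0.03, 0, 0, 0, 131]],
  ],
)

```text
t: 14.25
tool_pos: [0.4749, 0.1746, 0.0837]
eef_rot: [2.038, 2.391, 0.0]
ft_force: [-0.0, -0.1, -0.0]
width: 0.0452
```

```bash
cat > w.py <<'E'
from m2 import *
from g import injig
s=sense();print(round(s["t"],2),"jig",injig(s["tool_pos"]),s["tool_pos"][2],"F",s["ft_force"],"w",s["width"],"rear pad",injig(s["tool_pos"])[0]-s["width"]*500,"sink/module centre if touching",injig(s["tool_pos"])[0]-s["width"]*500+13)
for n in("scene","top"):
    c=capture(n);W=world(c);I=c["img"].astype(int);r,g,b=I[...,0],I[...,1],I[...,2]
    a=np.radians(9.1);d=W[...,:2]*1000-[566.5,189.5];X=d[...,0]*np.cos(a)+d[...,1]*np.sin(a);Y=-d[...,0]*np.sin(a)+d[...,1]*np.cos(a);Z=W[...,2]*1000
    m=(abs(Y)<45)&(X<60)&(X>-170)&(g>r+12)&(g>b+6)&(Z<80)&(Z>30)
    A=np.c_[X[m],Y[m],np.ones(m.sum())];q=None
    k=np.ones(len(A),bool)
    for _ in range(4):
        co=np.linalg.lstsq(A[k],Z[m][k],rcond=None)[0];e=Z[m]-A@co;k=abs(e)<4
    x1,x2=np.percentile(X[m],[2,98]);y1,y2=np.percentile(Y[m],[2,98])
    print(n,m.sum(),"X",[round(x1,1),round(x2,1)],"Y",[round(y1,1),round(y2,1)],"plate z",np.median(Z[m]),"pitch(mm/45mm)",co[0]*45)
E
python3 w.py
```

```text
14.25 jig [-92.822  -0.22 ] 0.08367329725847135 F [-0.005 -0.068 -0.005] w 0.04517432587073123 rear pad -115.40963484572382 sink/module centre if touching -102.40963484572382
scene 116 X [np.float64(-143.6), np.float64(-58.9)] Y [np.float64(-30.4), np.float64(24.5)] plate z 51.654550171822855 pitch(mm/45mm) -0.004650472692871977
top 479 X [np.float64(-141.8), np.float64(-57.3)] Y [np.float64(-33.4), np.float64(23.1)] plate z 49.54847836338661 pitch(mm/45mm) -0.045286332845114
```

Request:
play_rows(
  targets=[
    [[0, 0.2, 0, 0, 0, 0, 131], [0, 0.4, 0, 0, 0, 0, 131], [0, 0.7, 0, 0, 0, 0, 131], [0, 1.1, 0, 0, 0, 0, 131], [0, 1.5, 0, 0, 0, 0, 131], [0, 1.9, 0, 0, 0, 0, 131], [0, 2.3, 0, 0, 0, 0, 131], [0, 2.7, 0, 0, 0, 0, 131], [0, 3.0, 0, 0, 0, 0, 131], [0, 3.2, 0, 0, 0, 0, 131]],
  ],
)

```text
t: 15.35
tool_pos: [0.5063, 0.1796, 0.0836]
eef_rot: [-2.038, -2.391, 0.0]
ft_force: [-2.5, 0.1, 0.6]
width: 0.0454
```

```bash
python3 w.py
```

```text
15.35 jig [-61.029  -0.205] 0.08356388816809945 F [-2.548  0.051  0.634] w 0.04538856343893519 rear pad -83.72304225045434 sink/module centre if touching -70.72304225045434
scene 121 X [np.float64(-112.3), np.float64(-39.8)] Y [np.float64(-29.5), np.float64(28.9)] plate z 51.66455170276851 pitch(mm/45mm) 0.6221596593310394
top 475 X [np.float64(-112.6), np.float64(-27.7)] Y [np.float64(-33.3), np.float64(23.2)] plate z 49.67145626067448 pitch(mm/45mm) 0.01181335805084821
```

Request:
play_rows(
  targets=[
    [[0, 0.2, 0, 0, 0, 0, 131], [0, 0.4, 0, 0, 0, 0, 131], [0, 0.7, 0, 0, 0, 0, 131], [0, 1.0, 0, 0, 0, 0, 131], [0, 1.3, 0, 0, 0, 0, 131], [0, 1.6, 0, 0, 0, 0, 131], [0, 1.9, 0, 0, 0, 0, 131], [0, 2.2, 0, 0, 0, 0, 131], [0, 2.4, 0, 0, 0, 0, 131], [0, 2.5, 0, 0, 0, 0, 131]],
  ],
)

```text
t: 16.45
tool_pos: [0.5313, 0.1836, 0.0835]
eef_rot: [2.038, 2.39, 0.0]
ft_force: [-0.8, -0.0, -0.2]
width: 0.045
```

```bash
python3 w.py
```

```text
16.45 jig [-35.732  -0.294] 0.08351729430278161 F [-0.844 -0.002 -0.243] w 0.04498977003108479 rear pad -58.22639552054423 sink/module centre if touching -45.22639552054423
scene 135 X [np.float64(-87.7), np.float64(-5.9)] Y [np.float64(-28.9), np.float64(29.4)] plate z 50.09613592657125 pitch(mm/45mm) -4.187944299439136
top 420 X [np.float64(-88.3), np.float64(-3.3)] Y [np.float64(-32.3), np.float64(23.7)] plate z 48.62027729113494 pitch(mm/45mm) -3.859937688749306
```

Request:
play_rows(
  targets=[
    [[0, 0.2, 0, 0, 0, 0, 131], [0, 0.4, 0, 0, 0, 0, 131], [0, 0.7, 0, 0, 0, 0, 131], [0, 1.0, 0, 0, 0, 0, 131], [0, 1.3, 0, 0, 0, 0, 131], [0, 1.6, 0, 0, 0, 0, 131], [0, 1.9, 0, 0, 0, 0, 131], [0, 2.2, 0, 0, 0, 0, 131], [0, 2.4, 0, 0, 0, 0, 131], [0, 2.5, 0, 0, 0, 0, 131]],
  ],
)

```text
t: 17.55
tool_pos: [0.5558, 0.1875, 0.0836]
eef_rot: [2.038, 2.391, 0.0]
ft_force: [-1.3, 1.3, -0.1]
width: 0.0452
```

```bash
python3 w.py
```

```text
17.55 jig [-10.932  -0.284] 0.08362744131049243 F [-1.283  1.333 -0.114] w 0.04521655736220574 rear pad -33.54027574864827 sink/module centre if touching -20.54027574864827
scene 119 X [np.float64(-63.4), np.float64(18.1)] Y [np.float64(-24.1), np.float64(31.4)] plate z 49.443716819216554 pitch(mm/45mm) -2.1474040460345614
top 420 X [np.float64(-63.7), np.float64(21.6)] Y [np.float64(-31.9), np.float64(24.1)] plate z 47.58900654855324 pitch(mm/45mm) -2.8574997503692083
```

Request:
play_rows(
  targets=[
    [[0, 0.05, 0, 0, 0, 0, 131], [0, 0.1, 0, 0, 0, 0, 131], [0, 0.15, 0, 0, 0, 0, 131], [0, 0.2, 0, 0, 0, 0, 131], [0, 0.25, 0, 0, 0, 0, 131], [0, 0.3, 0, 0, 0, 0, 131], [0, 0.35, 0, 0, 0, 0, 131], [0, 0.4, 0, 0, 0, 0, 131], [0, 0.45, 0, 0, 0, 0, 131], [0, 0.5, 0, 0, 0, 0, 131]],
  ],
)

```text
t: 18.65
tool_pos: [0.5604, 0.1884, 0.0836]
eef_rot: [-2.038, -2.391, 0.0]
ft_force: [-0.2, -0.2, -0.5]
width: 0.0451
```

```bash
python3 w.py
```

```text
18.65 jig [-6.162 -0.168] 0.08362908003231147 F [-0.202 -0.16  -0.536] w 0.04512197826968421 rear pad -28.722894424552184 sink/module centre if touching -15.722894424552184
scene 124 X [np.float64(-58.9), np.float64(22.4)] Y [np.float64(-20.2), np.float64(30.0)] plate z 48.545431991703914 pitch(mm/45mm) -2.380239379003683
top 428 X [np.float64(-59.0), np.float64(26.3)] Y [np.float64(-31.9), np.float64(24.4)] plate z 47.54795499293196 pitch(mm/45mm) -2.5671783017484353
```

Request:
play_rows(
  targets=[
    [[0, 0.03, 0, 0, 0, 0, 131], [0, 0.06, 0, 0, 0, 0, 131], [0, 0.09, 0, 0, 0, 0, 131], [0, 0.12, 0, 0, 0, 0, 131], [0, 0.15, 0, 0, 0, 0, 131], [0, 0.18, 0, 0, 0, 0, 131], [0, 0.2, 0, 0, 0, 0, 131], [0, 0.2, 0, 0, 0, 0, 131], [0, 0.2, 0, 0, 0, 0, 131], [0, 0.2, 0, 0, 0, 0, 131]],
  ],
)

```text
t: 19.75
tool_pos: [0.5624, 0.1887, 0.0837]
eef_rot: [2.038, 2.391, 0.0]
ft_force: [-1.5, 1.4, -0.4]
width: 0.0449
```

```bash
python3 w.py
```

```text
19.75 jig [-4.134 -0.162] 0.08367636187092957 F [-1.511  1.411 -0.443] w 0.04487262210539063 rear pad -26.570328372147188 sink/module centre if touching -13.570328372147188
scene 132 X [np.float64(-56.5), np.float64(26.2)] Y [np.float64(-19.6), np.float64(30.5)] plate z 48.42094563265276 pitch(mm/45mm) -2.692053781817075
top 420 X [np.float64(-57.0), np.float64(28.3)] Y [np.float64(-32.0), np.float64(23.8)] plate z 47.56123560668429 pitch(mm/45mm) -2.5304124866289692
```

Request:
play_rows(
  targets=[
    [[0, 0.02, 0, 0, 0, 0, 131], [0, 0.04, 0, 0, 0, 0, 131], [0, 0.06, 0, 0, 0, 0, 131], [0, 0.08, 0, 0, 0, 0, 131], [0, 0.1, 0, 0, 0, 0, 131], [0, 0.12, 0, 0, 0, 0, 131], [0, 0.13, 0, 0, 0, 0, 131], [0, 0.13, 0, 0, 0, 0, 131], [0, 0.13, 0, 0, 0, 0, 131], [0, 0.13, 0, 0, 0, 0, 131]],
  ],
)

```text
t: 20.85
tool_pos: [0.5637, 0.1889, 0.0837]
eef_rot: [2.038, 2.391, 0.0]
ft_force: [-1.5, -0.1, -1.2]
width: 0.0454
```

```bash
python3 w.py
```

```text
20.85 jig [-2.817 -0.191] 0.08365798910365439 F [-1.498 -0.126 -1.173] w 0.045439472310322235 rear pad -25.537096153166694 sink/module centre if touching -12.537096153166694
scene 125 X [np.float64(-55.1), np.float64(26.0)] Y [np.float64(-22.9), np.float64(28.7)] plate z 48.628223340972056 pitch(mm/45mm) -2.18835066583362
top 417 X [np.float64(-55.7), np.float64(29.8)] Y [np.float64(-32.0), np.float64(24.3)] plate z 47.207518401007896 pitch(mm/45mm) -2.7117528928329837
```

Request:
play_rows(
  targets=[
    [[0, 0.02, 0, 0, 0, 0, 131], [0, 0.04, 0, 0, 0, 0, 131], [0, 0.06, 0, 0, 0, 0, 131], [0, 0.08, 0, 0, 0, 0, 131], [0, 0.1, 0, 0, 0, 0, 131], [0, 0.12, 0, 0, 0, 0, 131], [0, 0.13, 0, 0, 0, 0, 131], [0, 0.13, 0, 0, 0, 0, 131], [0, 0.13, 0, 0, 0, 0, 131], [0, 0.13, 0, 0, 0, 0, 131]],
  ],
)

```text
t: 21.95
tool_pos: [0.565, 0.1891, 0.0837]
eef_rot: [2.038, 2.391, 0.0]
ft_force: [-0.1, 0.5, 0.1]
width: 0.045
```

```bash
python3 w.py
```

```text
21.95 jig [-1.554 -0.199] 0.08366385067953593 F [-0.122  0.491  0.1  ] w 0.04504487167646742 rear pad -24.075940800291715 sink/module centre if touching -11.075940800291715
scene 129 X [np.float64(-53.9), np.float64(29.2)] Y [np.float64(-23.8), np.float64(28.6)] plate z 48.89985132889363 pitch(mm/45mm) -1.975154712423583
top 427 X [np.float64(-54.8), np.float64(31.0)] Y [np.float64(-31.8), np.float64(23.9)] plate z 47.427264151355786 pitch(mm/45mm) -2.797790634765442
```

Request:
play_rows(
  targets=[
    [[0, 0.03, 0, 0, 0, 0, 131], [0, 0.06, 0, 0, 0, 0, 131], [0, 0.09, 0, 0, 0, 0, 131], [0, 0.12, 0, 0, 0, 0, 131], [0, 0.15, 0, 0, 0, 0, 131], [0, 0.17, 0, 0, 0, 0, 131], [0, 0.17, 0, 0, 0, 0, 131], [0, 0.17, 0, 0, 0, 0, 131], [0, 0.17, 0, 0, 0, 0, 131], [0, 0.17, 0, 0, 0, 0, 131]],
  ],
)

```text
t: 23.05
tool_pos: [0.5666, 0.1893, 0.0837]
eef_rot: [2.038, 2.391, -0.0]
ft_force: [-1.4, -0.4, -0.6]
width: 0.0454
```

```bash
python3 w.py
```

```text
23.05 jig [ 0.101 -0.207] 0.08365619230981894 F [-1.366 -0.361 -0.644] w 0.04540099344683803 rear pad -22.59941420268061 sink/module centre if touching -9.59941420268061
scene 122 X [np.float64(-51.8), np.float64(29.8)] Y [np.float64(-21.4), np.float64(29.5)] plate z 46.185521422133725 pitch(mm/45mm) 0.06112935776328413
top 442 X [np.float64(-52.1), np.float64(34.7)] Y [np.float64(-32.2), np.float64(24.2)] plate z 44.68640918698252 pitch(mm/45mm) -0.016667915642280092
```

Request:
play_rows(
  targets=[
    [[0, -0.3, 0, 0, 0, 0, 131], [0, -0.6, 0, 0, 0, 0, 131], [0, -0.9, 0, 0, 0, 0, 131], [0, -0.9, 0, 0, 0, 0, 131], [0, -0.9, 0, 0, 0, 0, 131], [0, -0.9, -0.5, 0, 0, 0, 131], [0, -0.9, -1.5, 0, 0, 0, 131], [0, -0.9, -3, 0, 0, 0, 131], [0, -0.9, -5, 0, 0, 0, 131], [0, -0.9, -6.5, 0, 0, 0, 255]],
  ],
)

```text
t: 24.15
tool_pos: [0.5584, 0.188, 0.1506]
eef_rot: [2.037, 2.39, 0.003]
ft_force: [1.0, 0.2, 0.5]
width: 0.0409
```

```bash
python3 w.py;python3 g.py 567.5 117.4 110 9.1
```

```text
24.15 jig [-8.212 -0.229] 0.15062223151000903 F [0.956 0.196 0.53 ] w 0.040929066355028125 rear pad -28.67622066159842 sink/module centre if touching -15.676220661598421
scene 193 X [np.float64(-50.7), np.float64(31.6)] Y [np.float64(-23.9), np.float64(28.3)] plate z 46.37529729022538 pitch(mm/45mm) 0.1424010783116071
top 711 X [np.float64(-52.0), np.float64(35.2)] Y [np.float64(-32.5), np.float64(28.5)] plate z 44.920290543529305 pitch(mm/45mm) 0.05942081512445582
24.25 [0.56  0.188 0.152] F [-0.805  0.156  0.327] w 0.033499619879075786 yaw 9.10294277589501 zax [ 0.006  0.002 -1.   ] jig [-6.951 -0.122]
[-7.13 -0.37  4.16] [ 0.006 -0.001  0.   ]
```

Request:
play_rows(
  targets=[
    [[-1, 0, 0, 0, 0, 0, 255], [-2.5, -0.1, 0, 0, 0, 0, 255], [-4, -0.2, 0, 0, 0, 0, 255], [-5.5, -0.2, 1, 0, 0, 0, 255], [-6.6, -0.2, 2, 0, 0, 0, 255], [-7.1, -0.2, 3, 0, 0, 0, 255], [-7.1, -0.2, 4, 0, 0, 0, 255], [-7.1, -0.2, 5, 0, 0, 0, 255], [-7.1, -0.2, 5.5, 0, 0, 0, 255], [-7.1, -0.2, 5.5, 0, 0, 0, 255]],
  ],
)

```text
t: 25.25
tool_pos: [0.5663, 0.1183, 0.0925]
eef_rot: [-2.035, -2.391, 0.002]
ft_force: [-0.8, 0.4, 0.1]
width: 0.0006
```

```bash
python3 g.py 567.5 117.4 87 9.1;  python3 - <<'E'
from h import *
c=capture("scene");u,v=px(c,[.56,.13,.06]);save("c5",cv2.resize(c["img"][max(v-50,0):v+50,u-65:u+65],None,fx=5,fy=5))
E
```

```text
25.25 [0.566 0.118 0.093] F [-0.813  0.383  0.148] w 0.0006037838827387633 yaw 9.193307809942805 zax [-0.002 -0.    -1.   ] jig [-11.474 -70.256]
[-0.11  0.11  0.55] [-0.002 -0.     0.002]
```

View pics/c5.png

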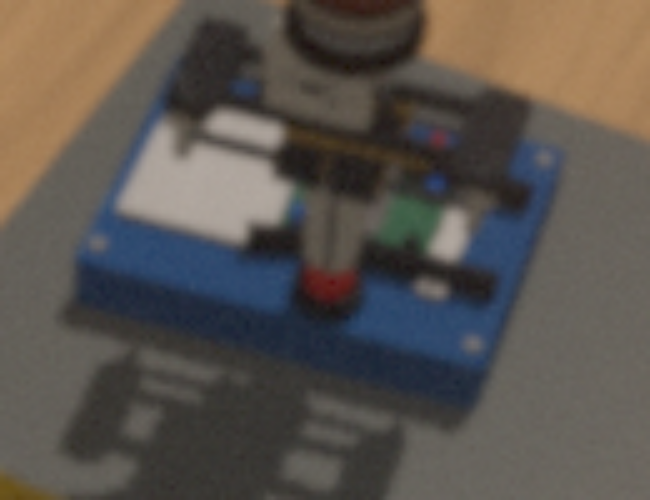

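The closed fingertips sit over the red button at (330,275), and the module's green plate lies in the pocket behind it. I'll lower in steps, watching the force.

Request:
play_rows(
  targets=[
    [[-0.1, 0.1, 0.1, 0, 0, 0, 255], [-0.1, 0.1, 0.2, 0, 0, 0, 255], [-0.1, 0.1, 0.3, 0, 0, 0, 255], [-0.1, 0.1, 0.4, 0, 0, 0, 255], [-0.1, 0.1, 0.5, 0, 0, 0, 255], [-0.1, 0.1, 0.6, 0, 0, 0, 255], [-0.1, 0.1, 0.7, 0, 0, 0, 255], [-0.1, 0.1, 0.8, 0, 0, 0, 255], [-0.1, 0.1, 0.8, 0, 0, 0, 255], [-0.1, 0.1, 0.8, 0, 0, 0, 255]],
  ],
)

```text
t: 26.3
tool_pos: [0.5681, 0.1167, 0.0858]
eef_rot: [-2.038, -2.391, 0.0]
ft_force: [-0.8, -0.0, 2.1]
width: 0.0008
```

```bash
python3 w.py
```

```text
26.3 jig [ -9.93  -72.173] 0.0857851123290074 F [-0.812 -0.027  2.108] w 0.0008063147150168522 rear pad -10.332822816967854 sink/module centre if touching 2.6671771830321465
scene 80 X [np.float64(4.5), np.float64(31.8)] Y [np.float64(-22.0), np.float64(30.0)] plate z 46.27062280013649 pitch(mm/45mm) -0.5846744456328122
top 89 X [np.float64(-52.7), np.float64(-37.5)] Y [np.float64(-30.1), np.float64(28.6)] plate z 44.52565030137623 pitch(mm/45mm) -0.5502944765201946
```

Request:
play_rows(
  targets=[
    [[0, 0, 0.05, 0, 0, 0, 255], [0, 0, 0.1, 0, 0, 0, 255], [0, 0, 0.15, 0, 0, 0, 255], [0, 0, 0.2, 0, 0, 0, 255], [0, 0, 0.25, 0, 0, 0, 255], [0, 0, 0.28, 0, 0, 0, 255], [0, 0, 0.28, 0, 0, 0, 255], [0, 0, 0.28, 0, 0, 0, 255], [0, 0, 0.28, 0, 0, 0, 255], [0, 0, 0.28, 0, 0, 0, 255]],
  ],
)

```text
t: 27.4
tool_pos: [0.5681, 0.1167, 0.0829]
eef_rot: [-2.038, -2.391, 0.0]
ft_force: [-0.9, 0.3, 3.6]
width: 0.0004
```

Request:
play_rows(
  targets=[
    [[0, 0, 0.02, 0, 0, 0, 255], [0, 0, 0.04, 0, 0, 0, 255], [0, 0, 0.06, 0, 0, 0, 255], [0, 0, 0.08, 0, 0, 0, 255], [0, 0, 0.08, 0, 0, 0, 255], [0, 0, 0.08, 0, 0, 0, 255], [0, 0, 0.08, 0, 0, 0, 255], [0, 0, 0.08, 0, 0, 0, 255], [0, 0, 0.08, 0, 0, 0, 255], [0, 0, 0.08, 0, 0, 0, 255]],
  ],
)

```text
t: 28.4
tool_pos: [0.5682, 0.1166, 0.0821]
eef_rot: [2.038, 2.391, -0.0]
ft_force: [-2.2, -0.4, 4.4]
width: 0.0004
```

Request:
play_rows(
  targets=[
    [[0, 0, 0.02, 0, 0, 0, 255], [0, 0, 0.04, 0, 0, 0, 255], [0, 0, 0.06, 0, 0, 0, 255], [0, 0, 0.08, 0, 0, 0, 255], [0, 0, 0.08, 0, 0, 0, 255], [0, 0, 0.08, 0, 0, 0, 255], [0, 0, 0.08, 0, 0, 0, 255], [0, 0, 0.08, 0, 0, 0, 255], [0, 0, 0.08, 0, 0, 0, 255], [0, 0, 0.08, 0, 0, 0, 255]],
  ],
)

```text
t: 29.4
tool_pos: [0.5682, 0.1166, 0.0814]
eef_rot: [2.038, 2.391, 0.0]
ft_force: [-2.0, -0.9, 6.4]
width: 0.0003
```

```bash
python3 w.py
```

```text
29.4 jig [ -9.87  -72.204] 0.08138351029967356 F [-2.036 -0.879  6.418] w 0.0002761392943046399 rear pad -10.007586430655774 sink/module centre if touching 2.992413569344226
scene 69 X [np.float64(4.0), np.float64(31.9)] Y [np.float64(-23.0), np.float64(26.2)] plate z 46.80904595411306 pitch(mm/45mm) -0.15136164654579434
top 92 X [np.float64(-52.8), np.float64(-38.0)] Y [np.float64(-30.7), np.float64(27.8)] plate z 44.249639991938984 pitch(mm/45mm) 0.4927820273738088
```

Request:
play_rows(
  targets=[
    [[0, 0, 0.02, 0, 0, 0, 255], [0, 0, 0.04, 0, 0, 0, 255], [0, 0, 0.05, 0, 0, 0, 255], [0, 0, 0.05, 0, 0, 0, 255], [0, 0, 0.05, 0, 0, 0, 255], [0, 0, 0.05, 0, 0, 0, 255], [0, 0, 0.05, 0, 0, 0, 255], [0, 0, 0.05, 0, 0, 0, 255], [0, 0, 0.05, 0, 0, 0, 255], [0, 0, 0.05, 0, 0, 0, 255]],
  ],
)

```text
t: 30.5
tool_pos: [0.5682, 0.1167, 0.0813]
eef_rot: [-2.038, -2.391, -0.0]
ft_force: [-2.1, 0.6, 7.2]
width: 0.0005
```

The tool moved only 0.1 mm of the 0.5 mm commanded, with the force at 7 N, so the button is on its stop. Lifting off.

Request:
play_rows(
  targets=[
    [[0, 0, -0.3, 0, 0, 0, 255], [0, 0, -0.8, 0, 0, 0, 255], [0, 0, -2, 0, 0, 0, 255], [0, 0, -4, 0, 0, 0, 255], [0, 0, -7, 0, 0, 0, 255], [0, 0, -10, 0, 0, 0, 255], [-3, 0, -12, 0, 0, 0, 255], [-7, 0, -12, 0, 0, 0, 255], [-11, 0, -12, 0, 0, 0, 255], [-14, 0, -12, 0, 0, 0, 255]],
  ],
)

```text
t: 31.5
tool_pos: [0.5905, -0.0249, 0.2015]
eef_rot: [2.04, 2.387, -0.001]
ft_force: [0.7, 0.1, 0.1]
width: 0.0003
```

Request:
play_rows(
  targets=[
    [[-2, 0, 0, 0, 0, 0, 255], [-4, 0, 0, 0, 0, 0, 255], [-5, 0, 0, 0, 0, 0, 255], [-5, 0, 0, 0, 0, 0, 255], [-5, 0, 0, 0, 0, 0, 255], [-5, 0, 0, 0, 0, 0, 255], [-5, 0, 0, 0, 0, 0, 255], [-5, 0, 0, 0, 0, 0, 255], [-5, 0, 0, 0, 0, 0, 255], [-5, 0, 0, 0, 0, 0, 255]],
  ],
)

```text
t: 32.5
tool_pos: [0.5982, -0.0707, 0.2007]
eef_rot: [-2.038, -2.391, 0.0]
ft_force: [0.5, 0.6, -0.6]
width: 0.0003
```

```bash
python3 w.py; python3 - <<'E'
from m2 import *
c=capture("top");save("fin",c["img"])
W=world(c);I=c["img"].astype(int);B=comp(box(c,[.567,.117,.06],14)&(I[...,0]>110)&(I[...,1]<70));print("btn z",np.median(W[B][:,2]),B.sum())
for t in("meter","spool","tub"):
    for r in look_for(t,c)[:1]: print(t,np.round(r["centre"],3))
E
```

```text
32.5 jig [  -9.846 -261.989] 0.20073603419076386 F [ 0.509  0.609 -0.553] w 0.0003363261072503185 rear pad -10.014492535650964 sink/module centre if touching 2.985507464349036
scene 11 X [np.float64(-48.5), np.float64(-33.9)] Y [np.float64(15.7), np.float64(31.0)] plate z 46.62767066273488 pitch(mm/45mm) -1.4783350625265577
top 529 X [np.float64(-50.3), np.float64(35.8)] Y [np.float64(-30.1), np.float64(29.7)] plate z 44.64494962897403 pitch(mm/45mm) -0.0005759409664859612Traceback (most recent call last):
  File "<stdin>", line 3, in <module>
  File "m2.py", line 10, in comp
    k=1+np.argmax(s[1:,4]); return l==k
        ~~~~~~~~~^^^^^^^^^
    return _wrapfunc(a, 'argmax', axis=axis, out=out, **kwds)
    return bound(*args, **kwds)
ValueError: attempt to get argmax of an empty sequence
```

View pics/fin.png

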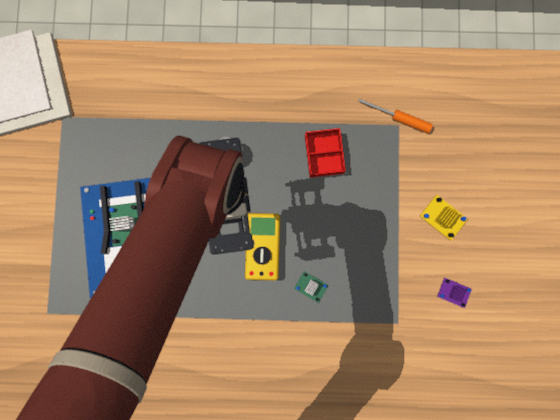

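The final view shows the module in the pocket at (121,224), the meter and tub at their starting pixels, and the arm at 0.2 m touching nothing. The arm hides the button and most of the spool.

```bash
python3 -c "
from rig import *
print(sign_off())"
```

```text
the job is handed in; nothing more can be done
None
```

I picked up the large green module by its heat sink, set it on the deck and slid it until it dropped into the pocket. I then let go, pressed the start button onto its stop and handed the job in at about 32.6 s. `sign_off` gives no verdict.

- **First grasp:** it missed because I lifted before the slow fingers had closed. The module was undisturbed and the second grasp held.
- **Set-down:** I placed it about 100 mm before the nominal pocket centre. The wrist force swung by about 8–9 N from the hanging load.
- **Slide:** with the jaws loose around the heat sink, it needed about 1–3 N at the readings. The module tipped and then dropped about 5 mm, ending flat about 9 mm before the nominal centre. No reading suggested it hit the end stop.
- **Button:** it stopped moving at about 7 N.
- **Last checks:** the top camera showed the base plate level, centred within about 1 mm and at the pocket-floor height. The scene camera's tilt fit disagreed, but it rested on only 11 mostly hidden pixels. The meter and tub were where they started.
- **Not confirmed:** the last script crashed because the arm hid the button. I therefore did not see the button return, check the spool's position beyond its visible edge, or measure the meter, spool and tub positions again. I took the button's spring return and the spool as fine. All forces are end-of-call readings, so brief peaks could have been higher.

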